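# Hook a dropped plate out from under a fixed guard

### The arm

A 6-joint arm with a two-finger parallel gripper is mounted at the origin on a cart in front of the work surface, level with it; the furniture and walls round the work are solid. World frame = base frame: x ahead of the robot, y to its left, z up, the work surface at z = 0. Lengths are in m, angles in rad, forces in N, time in s.
With the tool pointing down it reaches from about 0.25 to 0.8 m from the base axis. Payload 3.9 kg.
Tool frame: the origin (TCP) lies at the very end of the fingers, on their centre line; the grasp point (between the pads) lies 19 mm behind it; z points along the fingers, y is the direction in which the jaws open and shut (so a half turn about z gives the same grasp; the last joint's range is limited). The gripper opens to 85 mm and grips with 20 to 120 N. Pads are 22 mm wide; open, the fingers measure 114 mm over their backs; the gripper's body (76 mm by 85 mm) begins 54 mm behind the grasp point. The pads swing forward as they close: fully open they stand 13 mm farther back than shut.
Start: joints at [1.116, 0.26, -0.138, 1.173, 0, 1.571], TCP at [0.231, 0.472, 0.231] pointing down, gripper open.
Joint ranges: [-2.78, 2.78], [-0.83, 1.72], [-1.28, 1.37], [-1.9, 2.12], [-1.57, 1.48], [-3.14, 3.14]. Speed limits (rad/s): [2.57, 2.57, 3.14, 3.14, 3.14, 3.14].

### API

Orientations are given as a rotation vector (axis times angle).
In Python, from rig import robot gives the robot as it stands.
- The arm moves only by the tool apply_moves, never from a script. Its argument "increments" is one flat list of numbers, 7 for each row, row after row: the turn, a rotation vector about the tool's x, y, z as a fraction of full scale, then the shift along the tool's x, y, z as a fraction of full scale, then the opening, from 0 (shut) to 1 (fully open). In form: [ax, ay, az, x, y, z, jaw, ax, ay, az, x, y, z, jaw, ...]. A call has exactly 10 rows; each row is the pose to reach, as a shift and turn from the pose commanded when the call began, along the tool's axes at that moment, turning the shorter way round; what a row does not reach only later rows make up. Full scale, the value 1, is 100 mm for a shift and pi rad for a turn. A row lasts 1/8 s, in which the tool goes at most 62.5 mm and 10.7 degrees, less where a joint would pass 70% of its speed; a pose out of reach is approached as far as the arm can. A call with a number of a shift or a turn outside -1 to 1 is refused whole. A call with a gripper value outside its range is refused whole. The fingers move at their own pace and stop on an object; the grip force is fixed at half the most. Time passes only in rows, so rows that repeat a pose let the fingers close, or fill a call up. It gives the time, the measured TCP pose, the force and the opening at its end, in the units of the state.
- robot.read_state(): the state, without advancing time (a new reading comes with each control period).
- robot.grab_frame(name): name is "scene" or "top"; returns (picture, depth): 480x640x3 uint8, blue, green, red; 480x640 float32, m along the optical axis (not along the pixel's ray), 0 where there is no reading.
- robot.camera_model(name): a dict with "K" (3x3 intrinsics, pixels), "dist_coeffs" ([k1, k2, p1, p2, k3] as OpenCV has them; the pictures are not rectified), "rvec" (rotation vector, rad) and "tvec" (3), from world to camera coordinates, as OpenCV has them. Camera axes: x right, y down, z forward; pixel columns grow to the right and rows downward; lengths in m; the calibration is good to about 2 mm. A picture is of the moment at which its call begins. camera_model takes no time and is no camera call.
- robot.hand_in(): hands the job in, once; it reports no verdict.
The state is a dict: "clock": time; "joint_positions": joint angles; "joint_vel": joint speeds; "joint_efforts": joint torques, N m; "position": TCP position; "orientation": TCP orientation; "contact_force": force on the tool from outside, world axes, zero at the start; "wrist_torque": the same for the moment, N m; "grip_width": opening from 0.0 (shut) to 1.0 (fully open).
Only numpy, scipy, OpenCV 4.12 (cv2) and the standard library are available. Lean on these libraries where they do the work, as an engineer would, in place of code of your own. Each camera call takes 0.05 s, during which the arm holds its last target.

### The job

A steel slide plate has slid deep under the low fixed guard, where the gripper does not fit. Take the hooked rod by its handle, feel lightly along the top of the plate with the hook for the window in its gate, drop the hook in and draw the plate straight out by it until all of the plate lies flat on the open table outside the guard; then unhook the rod and lay it down on the table beyond the plate. Do not touch the plate with the gripper, do not bear hard on the plate or the guard, and leave the other things where they are.

Things in the scene. Friction and masses are not known exactly. Their poses are not given: they have to be found in the camera images.
- puller: hooked rod, loose, 0.16 kg: black flat-sided handle 90 mm long, 30 wide, 36 high; from it a straight 8 mm steel rod, axis 26 mm above the underside, its end bent down to a round-ended 8 mm prong. Origin: centre of handle's underside; x along the rod to the hook, z up. Mass centre at x = 39 mm. Starts level on the table, resting on handle and prong, hook towards the robot's right
- puller_tip (a point): lowest point of the hooked rod's prong, at (180, 0, 0) mm in its frame, level with the handle's underside
- plate: loose slide plate 100x60x12 mm (0.3 to 0.6 kg) flat under the guard. Origin: centre of its underside; x along its length, away from the guard's mouth (within 0.13 rad), z up. Set in its flat top is a gate (stiff, slides at about 6 N) with one window, 16 mm along x and 26 along y, open down to the table, centred in y but standing anywhere from x = -14 to +14 mm: not measured, find it by touch
- guard: guard fixed to the table: low tunnel, aluminium sides and back, clear flat roof, no floor, open only at its mouth, which looks roughly to the robot's left. Origin: centre of the 150x108 mm tunnel at table level; x points from the mouth inwards. Mouth at x = -75 mm, back wall's inner face at x = +71 mm; 108 mm wide, 64 mm high; inside 100 mm wide, 60 mm high
- cal_box: bystander: blue box 50x50x13 mm, loose; origin at centre of its underside
- kapton_roll: bystander: roll of amber tape, 60 mm across, 16 mm high, loose; origin at centre of its underside
- ipa_bottle: bystander: amber dropper bottle 39 mm across, 108 mm high, loose; origin at centre of its underside
- swab_jar: bystander: clear jar with blue lid, 54 mm across, 70 mm high, loose; origin at centre of its underside
- tip_box_0: bystander: black flat box 45x62x16 mm, loose; origin at centre of its underside
- objective_can: bystander: white can with black lid, 47 mm across, 62 mm high, loose; origin at centre of its underside

How it is judged:
By the outcome, as a careful person would: the job done as asked, in the order asked, and still so for the second after the job is handed in, with the robot touching nothing.
It also fails if it takes over 58 s, if anything falls off the work surface, if the arm or the gripper's body presses on something with over 40 N, if the wrist force passes 120 N, or if a joint passes its speed limit or range.

## Working session

There is one attempt and no reset: what is moved stays moved. The work goes in short steps, Python scripts to look and compute and a tool call to move; the robot and the scene stay as the last step left them, time stands still between calls to the robot, and variables do not carry over. Pictures are saved under pics/ and viewed, and the job is handed in when it is done.

Besides the shell and the picture viewer there is one more tool, called after "Call:" as a command line: name --argument value ..., lists and objects as JSON in quotes. apply_moves: Moves the arm, as the interface text tells. Its arguments: {"type":"object","properties":{"increments":{"type":"array"}},"required":["increments"]}

```bash
ls; mkdir -p pics; python3 - <<'E'
from rig import robot
import cv2,numpy as np
s=robot.read_state()
for k,v in s.items(): print(k,np.round(v,4))
for n in("scene","top"):
    im,d=robot.grab_frame(n); cv2.imwrite(f"pics/{n}0.png",im); np.save(f"pics/{n}0.npy",d)
    m=robot.camera_model(n); print(n,m)
    R=cv2.Rodrigues(np.array(m['rvec'],float))[0]; print(-R.T@np.array(m['tvec']).ravel())
E
```

```text
pics
clock 0.0
joint_positions [ 1.116   0.2607 -0.1393  1.1727 -0.      1.5708]
joint_vel [-0.0015  0.0004  0.0004 -0.0006  0.0018  0.0001]
joint_efforts [ 1.80000e-03 -4.05680e+01  2.53923e+01  1.88000e-02  2.00000e-04
  0.00000e+00]
position [0.2303 0.471  0.2305]
orientation [-7.0810e-01 -3.0603e+00  2.9000e-03]
contact_force [ 0.3186 -0.3644  0.04  ]
wrist_torque [ 0.0282 -0.0508  0.0634]
grip_width 0.9988
scene {'K': array([[452.87361629,   0.        , 317.72627777],
       [  0.        , 452.87361629, 241.50223442],
       [  0.        ,   0.        ,   1.        ]]), 'dist_coeffs': array([0.03843941, 0.        , 0.        , 0.        , 0.        ]), 'rvec': array([ 2.61295075,  0.12285299, -0.01912011]), 'tvec': array([-0.49824528, -0.11410692,  1.47677055])}
[ 0.56062102 -0.79208266  1.22492006]
top {'K': array([[514.21974881,   0.        , 317.61498654],
       [  0.        , 514.21974881, 242.13804261],
       [  0.        ,   0.        ,   1.        ]]), 'dist_coeffs': array([-0.00144917,  0.        ,  0.        ,  0.        ,  0.        ]), 'rvec': array([ 2.15518105, -2.13628062,  0.20763006]), 'tvec': array([-0.10573615,  0.5198697 ,  1.17331337])}
[ 0.31784822 -0.07075954  1.24582282]
```

View pics/scene0.png

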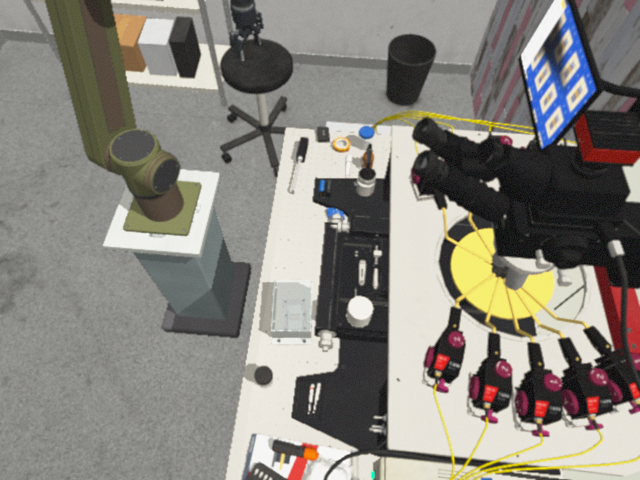

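View pics/top0.png

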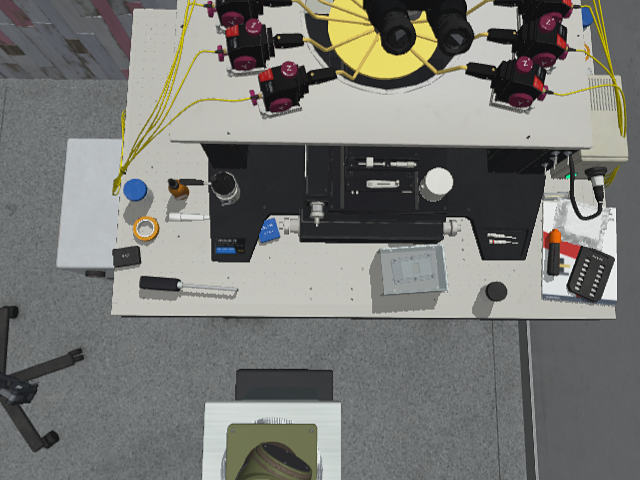

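```bash
cat > h.py <<'E'
import numpy as np,cv2
from rig import robot
def cam(n):
    m=robot.camera_model(n); R=cv2.Rodrigues(np.array(m['rvec'],float))[0]
    return m['K'],np.array(m['dist_coeffs']),R,np.array(m['tvec'],float).ravel(),np.array(m['rvec'],float)
def ray(n,uv):
    K,D,R,t,_=cam(n)
    p=cv2.undistortPoints(np.array(uv,float).reshape(-1,1,2),K,D).reshape(-1,2)
    d=np.c_[p,np.ones(len(p))]@R
    return -R.T@t,d
def onz(n,uv,z):
    c,d=ray(n,uv); return c+d*((z-c[2])/d[:,2])[:,None]
def proj(n,P):
    K,D,R,t,r=cam(n); return cv2.projectPoints(np.array(P,float).reshape(-1,1,3),r,t,K,D)[0].reshape(-1,2)
def cloud(n,dep):
    v,u=np.mgrid[0:480,0:640]
    c,d=ray(n,np.c_[u.ravel(),v.ravel()])
    return (c+d*dep.reshape(-1,1)).reshape(480,640,3)
E
python3 - <<'E'
from h import *
print(proj("top",[[0.23,.47,.23],[0,0,0]]), proj("scene",[[0.23,.47,.23],[0,0,0]]))
im=cv2.imread("pics/top0.png"); d=np.load("pics/top0.npy")
c=cloud("top",d)
for uv in [(160,283),(200,288),(237,292),(412,270),(380,270),(445,270),(412,250),(412,290),(300,290),(120,310),(600,310),(269,231),(495,291),(435,183),(235,250),(320,230),(127,257),(146,228)]:
    print(uv,np.round(c[uv[1],uv[0]],4))
cv2.imwrite("pics/t_puller.png",cv2.resize(im[265:305,110:270],None,fx=5,fy=5,interpolation=cv2.INTER_CUBIC))
cv2.imwrite("pics/t_guard.png",cv2.resize(im[230:310,360:470],None,fx=7,fy=7,interpolation=cv2.INTER_CUBIC))
s=cv2.imread("pics/scene0.png")
cv2.imwrite("pics/s_guard.png",cv2.resize(s[265:365,240:360],None,fx=6,fy=6,interpolation=cv2.INTER_CUBIC))
cv2.imwrite("pics/s_puller.png",cv2.resize(s[115:235,270:400],None,fx=5,fy=5,interpolation=cv2.INTER_CUBIC))
E
```

```text
[[ 17.68300162 374.0019343 ]
 [271.28848282 469.91015686]] [[249.78753912  55.08278953]
 [164.22833182 206.34850853]]
(160, 283) [0.4214 0.2664 0.0358]
(200, 288) [0.4112 0.1746 0.0278]
(237, 292) [0.404  0.0903 0.0067]
(412, 270) [ 0.4542 -0.32    0.0655]
(380, 270) [ 0.4614 -0.2557 -0.0033]
(445, 270) [ 0.4552 -0.3976  0.0637]
(412, 250) [ 0.5016 -0.3218  0.0623]
(412, 290) [ 0.4081 -0.3196  0.0624]
(300, 290) [ 0.4105 -0.0605  0.0007]
(120, 310) [0.3591 0.3653 0.0057]
(600, 310) [ 3.680e-01 -7.927e-01  1.000e-04]
(269, 231) [0.5519 0.0164 0.0158]
(495, 291) [ 0.4073 -0.5121  0.0648]
(435, 183) [ 0.6329 -0.3527  0.1709]
(235, 250) [0.5031 0.0961 0.0235]
(320, 230) [ 0.544  -0.1057  0.0766]
(127, 257) [0.4842 0.3528 0.019 ]
(146, 228) [0.5574 0.3159 0.0072]
```

View pics/t_puller.png

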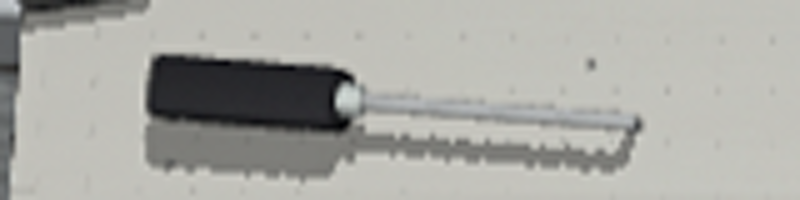

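View pics/t_guard.png

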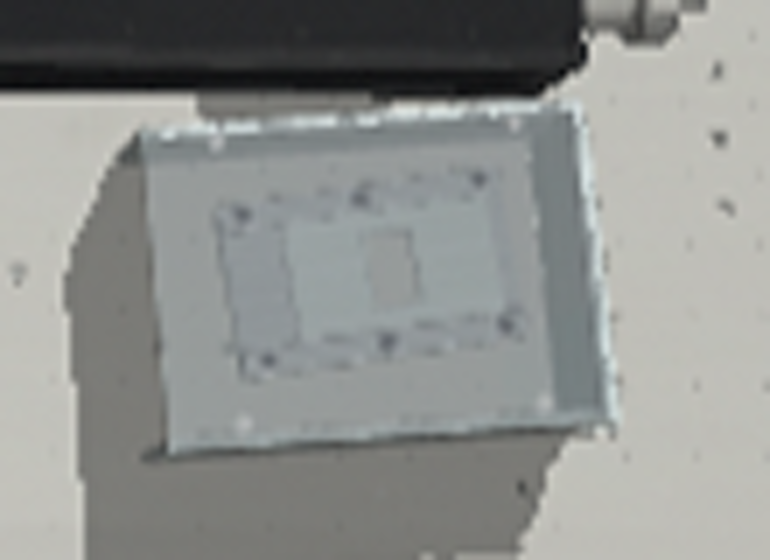

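View pics/s_guard.png

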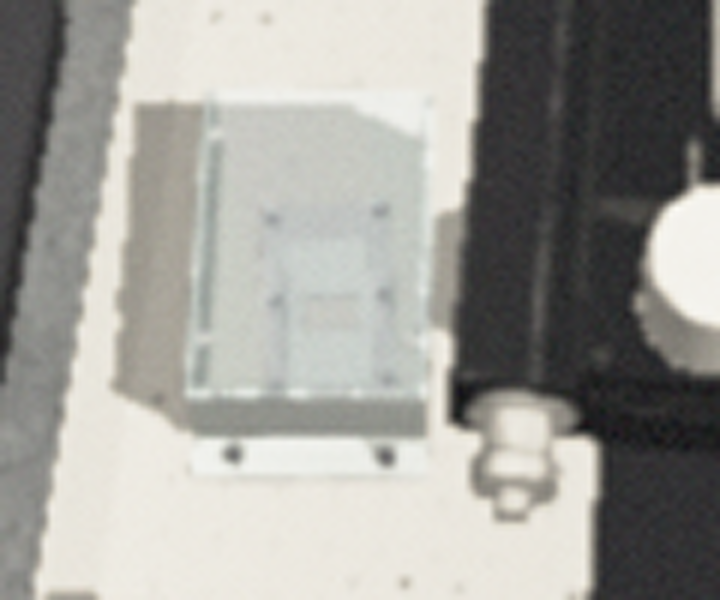

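View pics/s_puller.png

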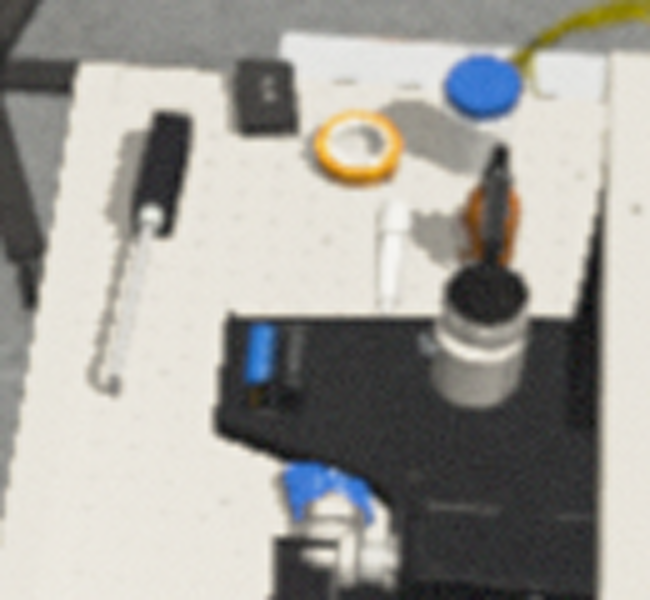

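```bash
python3 - <<'E'
from h import *
f=lambda L,ox,oy,s:[( (x+.5)/s-.5+ox,(y+.5)/s-.5+oy) for x,y in L]
g=onz("top",f([(146,133),(170,454),(613,428),(577,103)],360,230,7),.064)
print("guard",g.round(4)); print(np.linalg.norm(np.diff(np.r_[g,g[:1]],axis=0),axis=1), g.mean(0))
mx=((g[2]+g[3])-(g[0]+g[1]))/2; yaw=np.arctan2(mx[1],mx[0]);print("yaw",yaw)
my=(g[0]-g[1]+g[3]-g[2])/2; print("yaw by y",np.arctan2(my[1],my[0])-np.pi/2)
# plate
w=onz("top",f([(372,232),(412,229),(420,302),(376,308)],360,230,7),.012); print("win top",w.round(4),w.mean(0),np.linalg.norm(np.diff(w,axis=0),axis=1))
sc=onz("top",f([(242,215),(361,198),(479,178),(268,360),(387,341),(508,325)],360,230,7),.012); print("screws",sc.round(4))
m=sc.mean(0);print("screw centre",m, "yaw",np.arctan2(*( (sc[2]-sc[0]+sc[5]-sc[3])[[1,0]])))
pl=onz("top",f([(213,205),(242,382),(495,165),(525,335)],360,230,7),.012); print("plate?",pl.round(4),pl.mean(0))
h=onz("top",f([(150,56),(348,70),(340,128),(148,112)],110,265,5),.036); print("handle top",h.round(4),h.mean(0),np.linalg.norm(np.diff(h,axis=0),axis=1))
r=onz("top",f([(362,102),(636,124)],110,265,5),.030); print("rod",r.round(4),np.arctan2(*(r[1]-r[0])[[1,0]]),np.linalg.norm(r[1]-r[0]))
# scene
print("scene")
g=onz("scene",f([(212,97),(430,103),(425,396),(187,393)],240,265,6),.064);print("guard",g.round(4),g.mean(0))
sc=onz("scene",f([(271,218),(379,211),(277,300),(384,295)],240,265,6),.012); print("screws",sc.round(4))
w=onz("scene",f([(305,297),(358,295),(358,328),(303,328)],240,265,6),.012); print("win",w.round(4),w.mean(0))
h=onz("scene",f([(157,113),(192,116),(165,236),(132,228)],270,115,5),.036); print("handle",h.round(4),h.mean(0))
r=onz("scene",f([(147,225),(114,380)],270,115,5),.026); print("rod",r.round(4))
E
```

```text
guard [[ 0.504  -0.2474  0.064 ]
 [ 0.3973 -0.2539  0.064 ]
 [ 0.407  -0.4008  0.064 ]
 [ 0.5157 -0.3925  0.064 ]]
[0.1068753  0.1472346  0.10894815 0.14554569] [ 0.45598866 -0.32366171  0.064     ]
yaw -1.4972954015305684
yaw by y -1.5025195623861303
win top [[ 0.4782 -0.3335  0.012 ]
 [ 0.4794 -0.3475  0.012 ]
 [ 0.454  -0.3496  0.012 ]
 [ 0.4517 -0.3342  0.012 ]] [ 0.4658164  -0.34118829  0.012     ] [0.0140419  0.02552448 0.01552335]
screws [[ 0.4837 -0.2883  0.012 ]
 [ 0.4901 -0.3299  0.012 ]
 [ 0.4975 -0.3714  0.012 ]
 [ 0.4334 -0.2963  0.012 ]
 [ 0.4403 -0.3378  0.012 ]
 [ 0.4462 -0.38    0.012 ]]
screw centre [ 0.46520404 -0.33394815  0.012     ] yaw -1.412013312761286
plate? [[ 0.4871 -0.2782  0.012 ]
 [ 0.4257 -0.2872  0.012 ]
 [ 0.5022 -0.3772  0.012 ]
 [ 0.4428 -0.3858  0.012 ]] [ 0.46444663 -0.33209299  0.012     ]
handle top [[0.4378 0.3147 0.036 ]
 [0.4321 0.2223 0.036 ]
 [0.405  0.2247 0.036 ]
 [0.4116 0.314  0.036 ]] [0.42162853 0.26892482 0.036     ] [0.09255847 0.02724657 0.08956455]
rod [[0.4177 0.2165 0.03  ]
 [0.4085 0.0879 0.03  ]] -1.6423015910265455 0.12892744021623162
scene
guard [[ 0.4023 -0.2591  0.064 ]
 [ 0.5045 -0.2525  0.064 ]
 [ 0.5163 -0.3945  0.064 ]
 [ 0.4114 -0.4029  0.064 ]] [ 0.45862802 -0.32724871  0.064     ]
screws [[ 0.4322 -0.2958  0.012 ]
 [ 0.4832 -0.2873  0.012 ]
 [ 0.4403 -0.3366  0.012 ]
 [ 0.4902 -0.3294  0.012 ]]
win [[ 0.4532 -0.3339  0.012 ]
 [ 0.478  -0.3305  0.012 ]
 [ 0.4798 -0.3468  0.012 ]
 [ 0.4542 -0.3492  0.012 ]] [ 0.46629254 -0.34010525  0.012     ]
handle [[0.4129 0.3099 0.036 ]
 [0.4375 0.3097 0.036 ]
 [0.4304 0.2008 0.036 ]
 [0.4074 0.2055 0.036 ]] [0.42206119 0.25646838 0.036     ]
rod [[0.416  0.2175 0.026 ]
 [0.4091 0.0855 0.026 ]]
```

```bash
cat >> h.py <<'E'
from scipy.spatial.transform import Rotation as Ro
def down(yaw):
    # tool z down, tool x at world angle yaw (jaws y perpendicular)
    x=np.array([np.cos(yaw),np.sin(yaw),0]); z=np.array([0,0,-1.]); return Ro.from_matrix(np.c_[x,np.cross(z,x),z])
def plan(P,yaw):
    s=robot.read_state(); R=Ro.from_rotvec(s['orientation']); 
    T=down(yaw)
    print("clk",round(s['clock'],2),"pos",np.round(s['position'],4),"tool x yaw",np.round(np.arctan2(*R.as_matrix()[[1,0],0]),4),"F",np.round(s['contact_force'],2),"M",np.round(s['wrist_torque'],3),"w",round(s['grip_width'],3))
    print("rot",np.round((R.inv()*T).as_rotvec()/np.pi,4),"shift",np.round(R.inv().apply(np.array(P)-s['position'])*10,4))
    print("axes\n",R.as_matrix().round(3))
E
python3 -c "
from h import *
for y in(-1.64,1.50):plan([.4215,.2695,.12],y)"
```

```text
clk 0.1 pos [0.2303 0.4711 0.2305] tool x yaw 2.6868 F [ 0.26 -1.25 -0.7 ] M [-0.04  -0.051 -0.014] w 0.999
rot [-4.000e-04 -6.000e-04 -6.227e-01] shift [-2.6029 -0.9689  1.1072]
axes
 [[-0.898  0.439 -0.001]
 [ 0.439  0.898 -0.002]
 [ 0.    -0.002 -1.   ]]
clk 0.1 pos [0.2303 0.4711 0.2305] tool x yaw 2.6868 F [ 0.26 -1.25 -0.7 ] M [-0.04  -0.051 -0.014] w 0.999
rot [-5.000e-04  3.000e-04  3.778e-01] shift [-2.6029 -0.9689  1.1072]
axes
 [[-0.898  0.439 -0.001]
 [ 0.439  0.898 -0.002]
 [ 0.    -0.002 -1.   ]]
```

Call:
apply_moves --increments '[0,0,0.05,-0.15,-0.05,0.04,1,0,0,0.1,-0.35,-0.12,0.1,1,0,0,0.15,-0.55,-0.2,0.16,1,0,0,0.2,-0.75,-0.28,0.22,1,0,0,0.25,-1,-0.37,0.3,1,0,0,0.3,-1,-0.37,0.4,1,0,0,0.35,-1,-0.37,0.4,1,0,0,0.363,-1,-0.37,0.4,1,0,0,0.363,-1,-0.37,0.4,1,0,0,0.363,-1,-0.37,0.4,1]'

```text
clock: 1.35
position: [0.3041, 0.3943, 0.1911]
orientation: [2.248, 2.195, -0.001]
contact_force: [0.2, 0.1, -0.0]
grip_width: 0.994
```

```bash
python3 -c "
from h import *
plan([.4215,.2695,.08],1.5)
print(robot.read_state()['joint_positions'])"
```

```text
clk 1.35 pos [0.3041 0.3943 0.1911] tool x yaw 1.5471 F [ 0.16  0.1  -0.03] M [ 0.026 -0.018  0.01 ] w 0.994
rot [-0.0001  0.0001  0.015 ] shift [-1.2199  1.2039  1.1111]
axes
 [[ 0.024  1.    -0.   ]
 [ 1.    -0.024 -0.   ]
 [-0.    -0.    -1.   ]]
[ 9.13949058e-01  2.35817768e-01 -2.79136912e-01  1.05632174e+00
  1.01550688e-05  2.50843886e+00]
```

Call:
apply_moves --increments '[0,0,0.005,-0.25,0.25,0.1,1,0,0,0.01,-0.5,0.5,0.3,1,0,0,0.015,-0.75,0.75,0.5,1,0,0,0.015,-0.9,0.9,0.7,1,0,0,0.015,-1,1,0.9,1,0,0,0.015,-1,1,1,1,0,0,0.015,-1,1,1,1,0,0,0.015,-1,1,1,1,0,0,0.015,-1,1,1,1,0,0,0.015,-1,1,1,1]'

```text
clock: 2.6
position: [0.4019, 0.2925, 0.0919]
orientation: [2.299, 2.141, 0.002]
contact_force: [0.3, -0.5, -0.5]
grip_width: 0.998
```

```bash
python3 -c "
from h import *
plan([.4215,.2695,.006],1.5)
for n in('top','scene'):
    im,d=robot.grab_frame(n)
    cv2.imwrite(f'pics/{n}1.png',cv2.resize(im[200:320,100:260] if n=='top' else im[60:260,200:420],None,fx=4 if n=='top' else 3,fy=4 if n=='top' else 3,interpolation=cv2.INTER_CUBIC))
"
```

```text
clk 2.6 pos [0.4019 0.2925 0.0919] tool x yaw 1.4999 F [ 0.27 -0.53 -0.54] M [-0.002 -0.007  0.033] w 0.998
rot [ 0.0003 -0.0002 -0.    ] shift [-0.2166  0.2114  0.8585]
axes
 [[ 0.071  0.997  0.001]
 [ 0.997 -0.071  0.001]
 [ 0.001  0.001 -1.   ]]
```

View pics/top1.png

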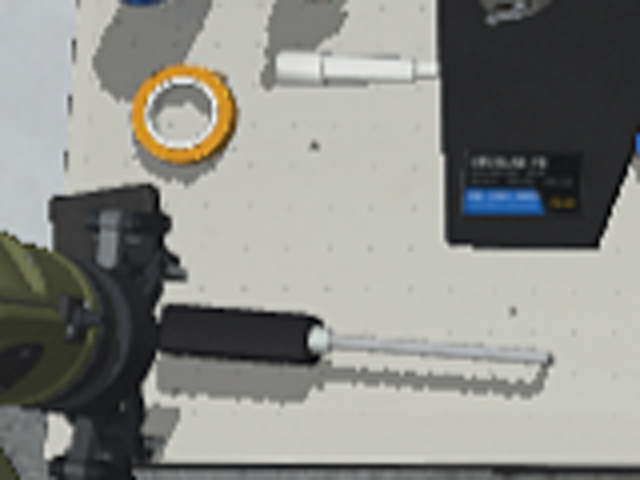

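View pics/scene1.png

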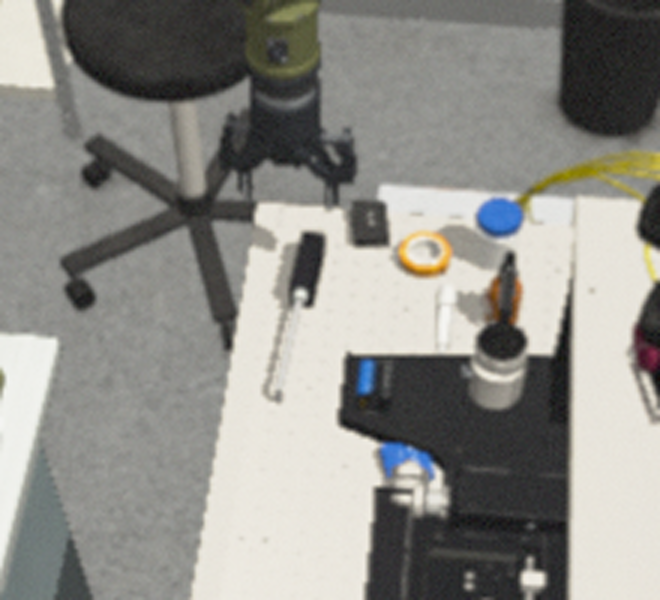

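Call:
apply_moves --increments '[0,0,0,-0.12,0.12,0.05,1,0,0,0,-0.217,0.211,0.15,1,0,0,0,-0.217,0.211,0.3,1,0,0,0,-0.217,0.211,0.45,1,0,0,0,-0.217,0.211,0.6,1,0,0,0,-0.217,0.211,0.72,1,0,0,0,-0.217,0.211,0.8,1,0,0,0,-0.217,0.211,0.84,1,0,0,0,-0.217,0.211,0.855,1,0,0,0,-0.217,0.211,0.855,1]'

```text
clock: 3.95
position: [0.4214, 0.2691, 0.006]
orientation: [2.299, 2.141, 0.001]
contact_force: [-0.0, 1.0, -0.6]
grip_width: 0.997
```

Call:
apply_moves --increments '[0,0,0,0,0,0,0,0,0,0,0,0,0,0,0,0,0,0,0,0,0,0,0,0,0,0,0,0,0,0,0,0,0,0,0,0,0,0,0,0,0,0,0,0,0,0,0,0,0,0,0,0,0,0,0,0,0,0,0,0,0,0,0,0,0,0,0,0,0,0]'

```text
clock: 5.2
position: [0.4216, 0.2692, 0.0062]
orientation: [2.299, 2.141, 0.001]
contact_force: [0.4, -0.3, 5.3]
grip_width: 0.344
```

```bash
python3 -c "
from h import *
plan([.4215,.2695,.106],1.6445)
"
```

```text
clk 5.2 pos [0.4216 0.2692 0.0062] tool x yaw 1.4993 F [ 0.4  -0.3   5.35] M [0.064 0.077 0.028] w 0.344
rot [ 0.0002 -0.0002 -0.0462] shift [ 3.900e-03 -8.000e-04 -9.984e-01]
axes
 [[ 0.071  0.997  0.001]
 [ 0.997 -0.071  0.001]
 [ 0.001  0.001 -1.   ]]
```

Call:
apply_moves --increments '[0,0,0,0,0,-0.1,0,0,0,-0.01,0,0,-0.25,0,0,0,-0.02,-0.1,0,-0.4,0,0,0,-0.03,-0.25,0.03,-0.55,0,0,0,-0.04,-0.4,0.05,-0.7,0,0,0,-0.046,-0.6,0.08,-0.75,0,0,0,-0.046,-0.8,0.1,-0.75,0,0,0,-0.046,-0.95,0.12,-0.75,0,0,0,-0.046,-1,0.12,-0.75,0,0,0,-0.046,-1,0.12,-0.75,0]'

```text
clock: 6.45
position: [0.4259, 0.1682, 0.0807]
orientation: [-2.139, -2.3, 0.0]
contact_force: [0.6, 0.5, -2.0]
grip_width: 0.339
```

```bash
python3 -c "
from h import *
plan([.4444,-.0457,.08],1.6445)
"
```

```text
clk 6.45 pos [0.4259 0.1682 0.0807] tool x yaw 1.6433 F [ 0.58  0.49 -2.  ] M [0.085 0.02  0.048] w 0.339
rot [-0.0001 -0.0001 -0.0004] shift [-2.147   0.0297  0.0065]
axes
 [[-0.072  0.997 -0.   ]
 [ 0.997  0.072  0.   ]
 [ 0.    -0.    -1.   ]]
```

Call:
apply_moves --increments '[0,0,0,-0.1,0,0,0,0,0,0,-0.25,0,0,0,0,0,0,-0.4,0,0,0,0,0,0,-0.55,0.01,0,0,0,0,0,-0.7,0.015,0,0,0,0,0,-0.85,0.015,0,0,0,0,0,-0.95,0.015,0,0,0,0,0,-1,0.015,0,0,0,0,0,-1,0.015,0,0,0,0,0,-1,0.015,0,0]'

```text
clock: 7.7
position: [0.4349, 0.069, 0.0808]
orientation: [-2.138, -2.301, -0.0]
contact_force: [-0.7, 0.2, -1.6]
grip_width: 0.341
```

Call:
apply_moves --increments '[0,0,0,-0.1,0,0,0,0,0,0,-0.25,0,0,0,0,0,0,-0.4,0,0,0,0,0,0,-0.55,0.01,0,0,0,0,0,-0.7,0.015,0,0,0,0,0,-0.85,0.015,0.1,0,0,0,0,-0.95,0.015,0.2,0,0,0,0,-1,0.015,0.3,0,0,0,0,-1,0.015,0.35,0,0,0,0,-1,0.015,0.35,0]'

```text
clock: 8.95
position: [0.443, -0.0306, 0.0452]
orientation: [-2.137, -2.301, 0.001]
contact_force: [-0.2, -0.4, -1.3]
grip_width: 0.344
```

```bash
python3 -c "
from h import *
plan([.4444,-.0457,.03],1.6445)
im,d=robot.grab_frame('top');np.save('pics/top2.npy',d)
cv2.imwrite('pics/top2.png',cv2.resize(im[220:310,280:460],None,fx=4.4,fy=4.4,interpolation=cv2.INTER_CUBIC))
im,d=robot.grab_frame('scene')
cv2.imwrite('pics/scene2.png',cv2.resize(im[200:360,240:380],None,fx=3.6,fy=3.6,interpolation=cv2.INTER_CUBIC))
"
```

```text
clk 8.95 pos [ 0.443  -0.0306  0.0452] tool x yaw 1.6443 F [-0.22 -0.43 -1.26] M [ 0.053  0.005 -0.027] w 0.344
rot [-0.0004 -0.0001 -0.0001] shift [-0.1515  0.0028  0.1519]
axes
 [[-0.073  0.997 -0.001]
 [ 0.997  0.073  0.   ]
 [ 0.    -0.001 -1.   ]]
```

View pics/top2.png

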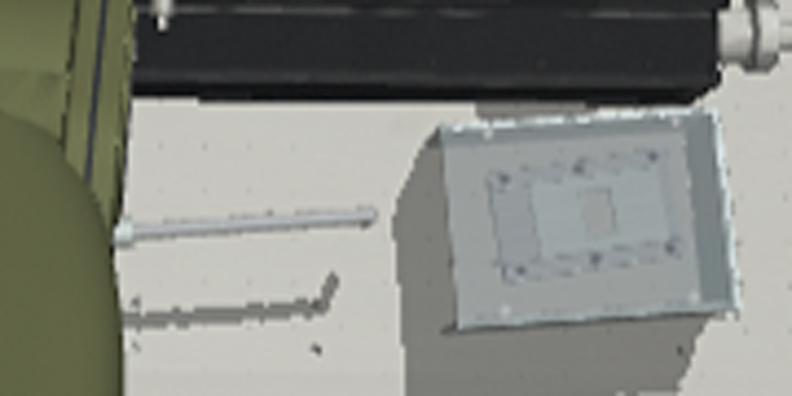

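View pics/scene2.png

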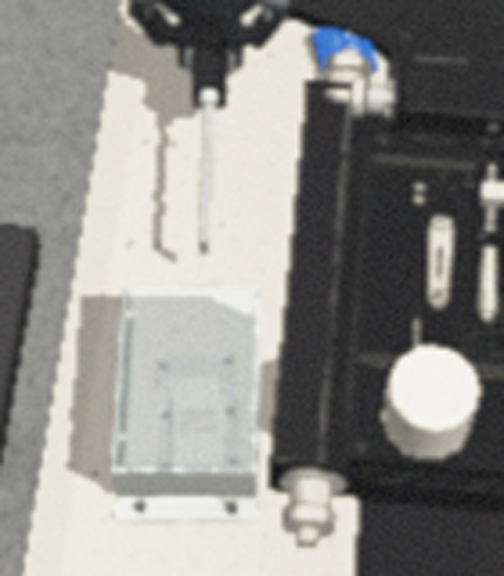

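```bash
python3 - <<'E'
from h import *
f=lambda L,ox,oy,s:[( (x+.5)/s-.5+ox,(y+.5)/s-.5+oy) for x,y in L]
for z in(.065,.069):
  r=onz("top",f([(135,233),(377,215)],280,220,4.4),z); print(z,r.round(4),"yaw",np.arctan2(*(r[1]-r[0])[[1,0]]))
r=onz("scene",f([(207,103),(204,252)],240,200,3.6),.065); print(r.round(4))
# prong bottom in scene: 
print("expected tip",np.array([.443,-.0306])+.18*np.array([.0736,-.9973]))
c,d=ray("top",f([(377,215)],280,220,4.4)); c2,d2=ray("scene",f([(205,246)],240,200,3.6))
A=np.c_[d[0],-d2[0]]; s=np.linalg.lstsq(A,c2-c,rcond=None)[0]; print(c+s[0]*d[0],c2+s[1]*d2[0])
w=onz("top",f([(585,188),(610,186),(615,233),(588,236)],280,220,4.4),.012); print(w.round(4),w.mean(0))
E
```

```text
0.065 [[ 0.4461 -0.0842  0.065 ]
 [ 0.4568 -0.2115  0.065 ]] yaw -1.4867952079611213
0.069 [[ 0.4456 -0.0842  0.069 ]
 [ 0.4563 -0.211   0.069 ]] yaw -1.4867952079611215
[[ 0.4449 -0.0808  0.065 ]
 [ 0.4583 -0.2192  0.065 ]]
expected tip [ 0.456248 -0.210114]
[ 0.4572708  -0.2119953   0.06072364] [ 0.4581348  -0.21170761  0.060791  ]
[[ 0.4791 -0.3331  0.012 ]
 [ 0.4804 -0.3471  0.012 ]
 [ 0.4543 -0.3491  0.012 ]
 [ 0.4525 -0.3342  0.012 ]] [ 0.46657064 -0.34087452  0.012     ]
```

Call:
apply_moves --increments '[0,0,0,0,0,0.08,0,0,0,0,-0.05,0,0.15,0,0,0,0,-0.15,0,0.17,0,0,0,0,-0.27,0,0.17,0,0,0,0,-0.4,0,0.17,0,0,0,0,-0.55,0,0.17,0,0,0,0,-0.7,0,0.17,0,0,0,0,-0.83,0,0.17,0,0,0,0,-0.93,0,0.17,0,0,0,0,-0.95,0,0.17,0]'

```text
clock: 10.3
position: [0.4507, -0.1264, 0.0288]
orientation: [2.14, 2.3, 0.0]
contact_force: [0.1, -0.1, -1.1]
grip_width: 0.339
```

```bash
python3 -c "
from h import *
plan([.4515,-.1474,.028],1.6445)
im,d=robot.grab_frame('top');np.save('pics/top3.npy',d)
cv2.imwrite('pics/top3.png',cv2.resize(im[220:310,340:460],None,fx=6.6,fy=6.6,interpolation=cv2.INTER_CUBIC))
im,d=robot.grab_frame('scene')
cv2.imwrite('pics/scene3.png',cv2.resize(im[240:360,250:350],None,fx=5,fy=5,interpolation=cv2.INTER_CUBIC))
"
```

```text
clk 10.3 pos [ 0.4507 -0.1264  0.0288] tool x yaw 1.6428 F [ 0.1  -0.14 -1.15] M [0.097 0.033 0.026] w 0.339
rot [ 0.0001 -0.     -0.0005] shift [-0.2104 -0.0068  0.0081]
axes
 [[-0.072  0.997  0.   ]
 [ 0.997  0.072  0.   ]
 [ 0.     0.    -1.   ]]
```

View pics/top3.png

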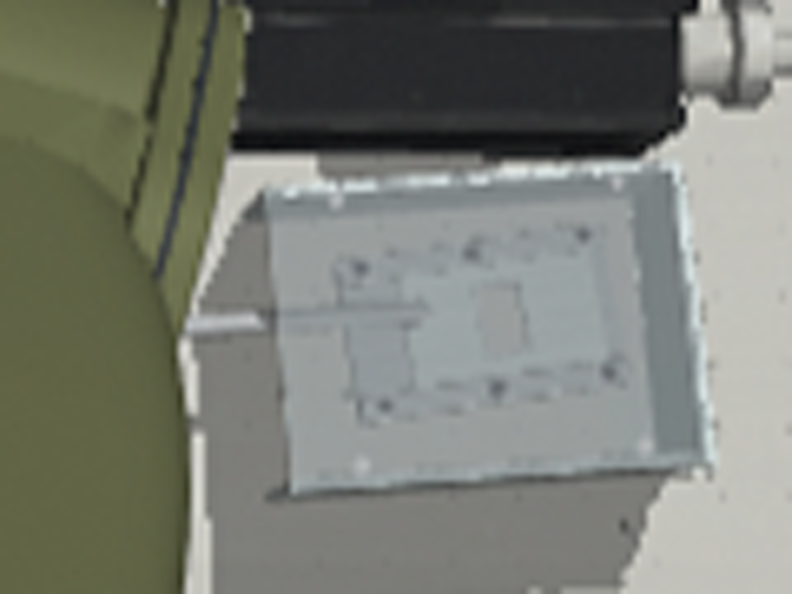

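View pics/scene3.png

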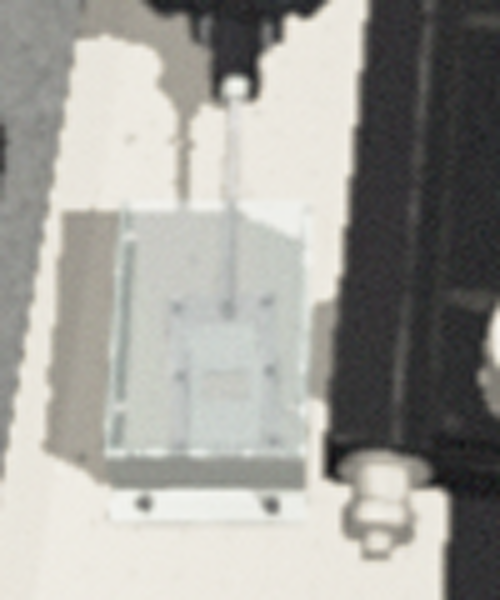

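Call:
apply_moves --increments '[0,0,0,-0.05,0,0,0,0,0,0,-0.1,0,0,0,0,0,0,-0.16,0,0,0,0,0,0,-0.21,-0.01,0.02,0,0,0,0,-0.21,-0.01,0.04,0,0,0,0,-0.21,-0.01,0.06,0,0,0,0,-0.21,-0.01,0.07,0,0,0,0,-0.21,-0.01,0.08,0,0,0,0,-0.21,-0.01,0.08,0,0,0,0,-0.21,-0.01,0.08,0]'

```text
clock: 11.65
position: [0.4511, -0.1467, 0.0208]
orientation: [2.139, 2.301, 0.0]
contact_force: [-0.3, -1.0, -1.7]
grip_width: 0.341
```

```bash
python3 -c "
from h import *
plan([.4515,-.1474,.018],1.6445)
"
```

```text
clk 11.65 pos [ 0.4511 -0.1467  0.0208] tool x yaw 1.6439 F [-0.28 -0.96 -1.69] M [ 0.08  -0.014  0.018] w 0.341
rot [ 0.      0.     -0.0002] shift [-0.0074  0.0033  0.0283]
axes
 [[-0.073  0.997  0.   ]
 [ 0.997  0.073 -0.   ]
 [-0.     0.    -1.   ]]
```

Call:
apply_moves --increments '[0,0,0,0,0,0.005,0,0,0,0,0,0,0.01,0,0,0,0,0,0,0.015,0,0,0,0,0,0,0.02,0,0,0,0,0,0,0.02,0,0,0,0,0,0,0.025,0,0,0,0,0,0,0.025,0,0,0,0,0,0,0.025,0,0,0,0,0,0,0.025,0,0,0,0,0,0,0.025,0]'

```text
clock: 12.9
position: [0.4511, -0.1467, 0.0183]
orientation: [2.139, 2.301, -0.0]
contact_force: [-0.0, -0.8, -1.6]
grip_width: 0.341
```

```bash
python3 -c "
from h import *
plan([.4515,-.1474,.018],1.6445)
"
```

```text
clk 12.9 pos [ 0.4511 -0.1467  0.0183] tool x yaw 1.6438 F [-0.05 -0.75 -1.64] M [ 0.044 -0.01   0.031] w 0.341
rot [-0.      0.     -0.0002] shift [-0.007   0.0037  0.0031]
axes
 [[-0.073  0.997 -0.   ]
 [ 0.997  0.073 -0.   ]
 [-0.    -0.    -1.   ]]
```

Still free. Down another 1.5 mm.

Call:
apply_moves --increments '[0,0,0,0,0,0.003,0,0,0,0,0,0,0.006,0,0,0,0,0,0,0.009,0,0,0,0,0,0,0.012,0,0,0,0,0,0,0.014,0,0,0,0,0,0,0.014,0,0,0,0,0,0,0.014,0,0,0,0,0,0,0.014,0,0,0,0,0,0,0.014,0,0,0,0,0,0,0.014,0]'

```text
clock: 14.15
position: [0.4511, -0.1467, 0.0169]
orientation: [2.139, 2.301, 0.0]
contact_force: [0.0, 1.4, 1.6]
grip_width: 0.343
```

```bash
python3 -c "
from h import *
plan([.4515,-.1474,.018],1.6445)
"
```

```text
clk 14.15 pos [ 0.4511 -0.1467  0.0169] tool x yaw 1.6438 F [0.05 1.42 1.55] M [-0.114 -0.018 -0.01 ] w 0.343
rot [ 0.      0.     -0.0002] shift [-0.007   0.0033 -0.0107]
axes
 [[-0.073  0.997  0.   ]
 [ 0.997  0.073 -0.   ]
 [-0.     0.    -1.   ]]
```

Call:
apply_moves --increments '[0,0,0,-0.02,0,0,0,0,0,0,-0.04,0,0,0,0,0,0,-0.06,0,0,0,0,0,0,-0.08,0,0,0,0,0,0,-0.1,0,0,0,0,0,0,-0.12,0.003,0,0,0,0,0,-0.14,0.003,0,0,0,0,0,-0.16,0.003,0,0,0,0,0,-0.16,0.003,0,0,0,0,0,-0.16,0.003,0,0]'

```text
clock: 15.4
position: [0.4525, -0.1626, 0.0169]
orientation: [-2.139, -2.301, -0.0]
contact_force: [-0.1, 0.1, -1.0]
grip_width: 0.338
```

```bash
python3 -c "
from h import *
plan([.4515,-.1474,.018],1.6445)
im,d=robot.grab_frame('top')
cv2.imwrite('pics/top4.png',cv2.resize(im[220:310,340:460],None,fx=6.6,fy=6.6,interpolation=cv2.INTER_CUBIC))
"
```

```text
clk 15.4 pos [ 0.4525 -0.1626  0.0169] tool x yaw 1.6437 F [-0.06  0.07 -1.05] M [ 0.085 -0.006 -0.012] w 0.338
rot [-0.     -0.0001 -0.0002] shift [ 0.1522  0.0014 -0.0115]
axes
 [[-0.073  0.997 -0.   ]
 [ 0.997  0.073  0.   ]
 [ 0.    -0.    -1.   ]]
```

View pics/top4.png

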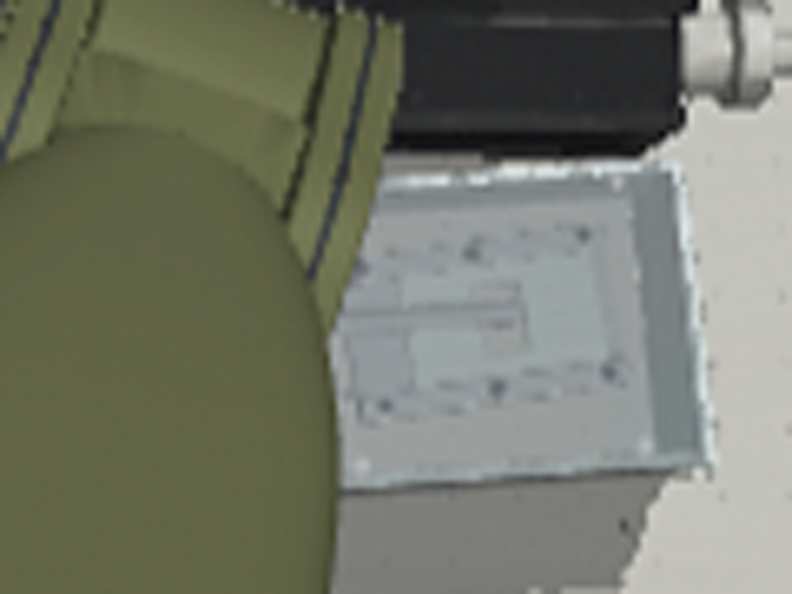

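Call:
apply_moves --increments '[0,0,0,0,0,0.005,0,0,0,0,0,0,0.01,0,0,0,0,0,0,0.015,0,0,0,0,0,0,0.02,0,0,0,0,0,0,0.025,0,0,0,0,0,0,0.03,0,0,0,0,0,0,0.03,0,0,0,0,0,0,0.03,0,0,0,0,0,0,0.03,0,0,0,0,0,0,0.03,0]'

```text
clock: 16.7
position: [0.4526, -0.1627, 0.0139]
orientation: [2.139, 2.301, 0.0]
contact_force: [0.2, 0.2, -1.8]
grip_width: 0.346
```

```bash
python3 -c "
from h import *
plan([.4515,-.1474,.007],1.6445)
"
```

```text
clk 16.7 pos [ 0.4526 -0.1627  0.0139] tool x yaw 1.6437 F [ 0.16  0.23 -1.83] M [ 0.047 -0.032 -0.01 ] w 0.346
rot [ 0.      0.     -0.0002] shift [0.1529 0.0004 0.0692]
axes
 [[-0.073  0.997  0.   ]
 [ 0.997  0.073  0.   ]
 [-0.     0.    -1.   ]]
```

Call:
apply_moves --increments '[0,0,0,0,0,0.01,0,0,0,0,0,0,0.02,0,0,0,0,0,0,0.03,0,0,0,0,0,0,0.04,0,0,0,0,0,0,0.05,0,0,0,0,0,0,0.06,0,0,0,0,0,0,0.064,0,0,0,0,0,0,0.064,0,0,0,0,0,0,0.064,0,0,0,0,0,0,0.064,0]'

```text
clock: 17.95
position: [0.4526, -0.1627, 0.0075]
orientation: [2.139, 2.301, 0.0]
contact_force: [0.5, -0.7, -1.0]
grip_width: 0.34
```

```bash
python3 -c "
from h import *
plan([.4515,-.1474,.007],1.6445)
"
```

```text
clk 17.95 pos [ 0.4526 -0.1627  0.0075] tool x yaw 1.6438 F [ 0.54 -0.66 -1.03] M [ 0.069  0.019 -0.013] w 0.34
rot [ 0.      0.     -0.0002] shift [1.529e-01 1.000e-04 5.400e-03]
axes
 [[-0.073  0.997  0.   ]
 [ 0.997  0.073 -0.   ]
 [-0.     0.    -1.   ]]
```

Call:
apply_moves --increments '[0,0,0,0.02,0,0,0,0,0,0,0.045,0,0,0,0,0,0,0.09,0,0,0,0,0,0,0.15,0,0,0,0,0,0,0.22,0,0,0,0,0,0,0.29,0,0,0,0,0,0,0.36,0,0,0,0,0,0,0.42,0,0,0,0,0,0,0.46,0,0,0,0,0,0,0.48,0,0,0]'

```text
clock: 19.2
position: [0.449, -0.1146, 0.0075]
orientation: [2.139, 2.301, -0.0]
contact_force: [-0.4, -0.8, -2.4]
grip_width: 0.34
```

```bash
python3 -c "
from h import *
plan([.4515,-.1474,.007],1.6445)
im,d=robot.grab_frame('top')
cv2.imwrite('pics/top5.png',cv2.resize(im[220:310,320:460],None,fx=5.6,fy=5.6,interpolation=cv2.INTER_CUBIC))
im,d=robot.grab_frame('scene')
cv2.imwrite('pics/scene5.png',cv2.resize(im[210:350,250:350],None,fx=4,fy=4,interpolation=cv2.INTER_CUBIC))
"
```

```text
clk 19.2 pos [ 0.449  -0.1146  0.0075] tool x yaw 1.644 F [-0.38 -0.8  -2.4 ] M [-0.248 -0.012  0.031] w 0.34
rot [-0.      0.     -0.0002] shift [-0.3294  0.001   0.0051]
axes
 [[-0.073  0.997 -0.   ]
 [ 0.997  0.073 -0.   ]
 [-0.    -0.    -1.   ]]
```

View pics/top5.png

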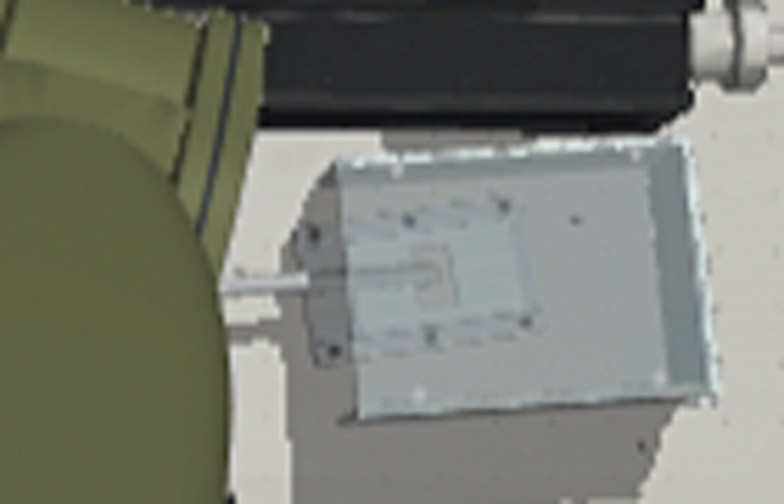

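View pics/scene5.png

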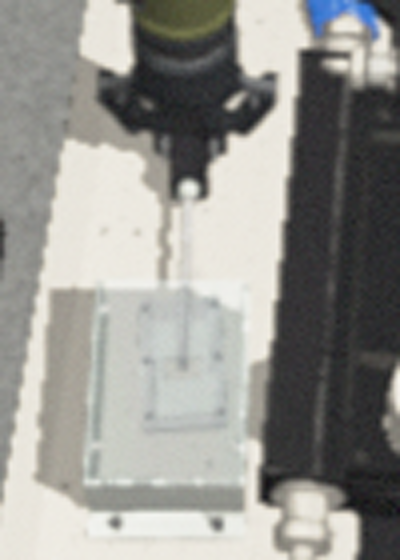

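Call:
apply_moves --increments '[0,0,0,0.04,0,0,0,0,0,0,0.12,0,0,0,0,0,0,0.22,0,0,0,0,0,0,0.34,0,0,0,0,0,0,0.46,0,0,0,0,0,0,0.58,0,0,0,0,0,0,0.7,0,0,0,0,0,0,0.81,0,0,0,0,0,0,0.9,0,0,0,0,0,0,0.95,0,0,0]'

```text
clock: 20.55
position: [0.442, -0.0195, 0.0075]
orientation: [2.138, 2.301, -0.0]
contact_force: [-0.2, -2.3, -0.8]
grip_width: 0.345
```

```bash
python3 -c "
from h import *
plan([.4515,-.1474,.007],1.6445)
im,d=robot.grab_frame('top')
cv2.imwrite('pics/top6.png',cv2.resize(im[220:310,300:460],None,fx=5,fy=5,interpolation=cv2.INTER_CUBIC))
im,d=robot.grab_frame('scene')
cv2.imwrite('pics/scene6.png',cv2.resize(im[210:350,250:350],None,fx=4,fy=4,interpolation=cv2.INTER_CUBIC))
"
```

```text
clk 20.55 pos [ 0.442  -0.0195  0.0075] tool x yaw 1.6442 F [-0.23 -2.33 -0.79] M [-0.258 -0.045 -0.002] w 0.345
rot [-0.      0.     -0.0001] shift [-1.2824e+00  6.0000e-04  5.2000e-03]
axes
 [[-0.073  0.997 -0.   ]
 [ 0.997  0.073 -0.   ]
 [-0.    -0.    -1.   ]]
```

View pics/top6.png

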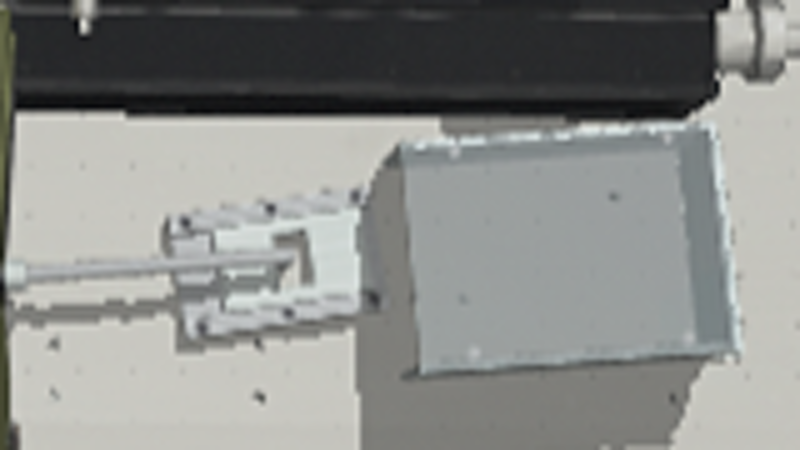

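View pics/scene6.png

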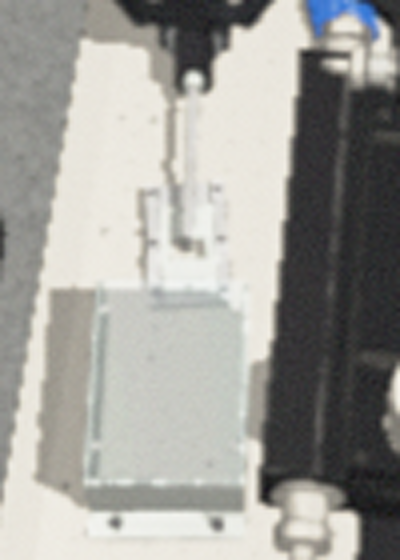

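Call:
apply_moves --increments '[0,0,0,0.03,0,0,0,0,0,0,0.08,0,0,0,0,0,0,0.14,0,0,0,0,0,0,0.19,0,0,0,0,0,0,0.23,0,0,0,0,0,0,0.25,0,0,0,0,0,0,0.25,0,0,0,0,0,0,0.235,0,0,0,0,0,0,0.22,0,0,0,0,0,0,0.215,0,0,0]'

```text
clock: 21.9
position: [0.4406, 0.0013, 0.0075]
orientation: [-2.139, -2.301, -0.0]
contact_force: [-0.1, 0.3, -1.6]
grip_width: 0.339
```

```bash
python3 -c "
from h import *
plan([.4515,-.1474,.007],1.6445)
im,d=robot.grab_frame('top');np.save('pics/top7.npy',d)
cv2.imwrite('pics/top7.png',cv2.resize(im[220:310,290:450],None,fx=5,fy=5,interpolation=cv2.INTER_CUBIC))
"
```

```text
clk 21.9 pos [0.4406 0.0013 0.0075] tool x yaw 1.6434 F [-0.06  0.31 -1.57] M [ 0.061  0.029 -0.025] w 0.339
rot [ 0.     -0.     -0.0003] shift [-1.4906e+00  7.0000e-04  5.0000e-03]
axes
 [[-0.073  0.997  0.   ]
 [ 0.997  0.073  0.   ]
 [ 0.     0.    -1.   ]]
```

View pics/top7.png

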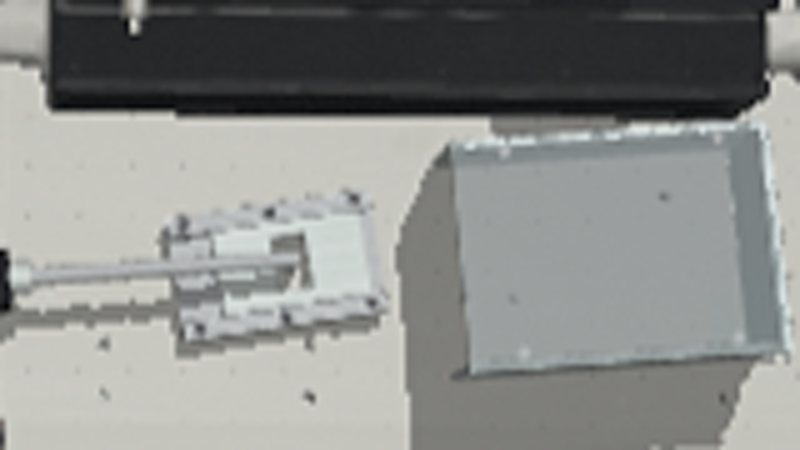

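```bash
python3 - <<'E'
from h import *
f=lambda L,ox,oy,s:[( (x+.5)/s-.5+ox,(y+.5)/s-.5+oy) for x,y in L]
p=onz("top",f([(165,228),(180,342),(370,192),(388,308)],290,220,5),.012); print(p.round(4),p.mean(0))
E
```

```text
[[ 0.47   -0.1144  0.012 ]
 [ 0.415  -0.1219  0.012 ]
 [ 0.4885 -0.2139  0.012 ]
 [ 0.4322 -0.2221  0.012 ]] [ 0.45142635 -0.16808196  0.012     ]
```

Call:
apply_moves --increments '[0,0,0,0,0,-0.03,0,0,0,0,0,0,-0.08,0,0,0,0,0,0,-0.15,0,0,0,0,0,0,-0.25,0,0,0,0,0,0,-0.35,0,0,0,0,0,0.1,0,-0.4,0,0,0,0,0.25,0,-0.4,0,0,0,0,0.4,0,-0.4,0,0,0,0,0.5,0,-0.4,0,0,0,0,0.55,0,-0.4,0]'

```text
invalid input
```

```bash
python3 -c "
from h import *
plan([.43,.15,.0065],1.6445)
im,d=robot.grab_frame('top');np.save('pics/top8.npy',d)
cv2.imwrite('pics/top8.png',cv2.resize(im[220:310,240:440],None,fx=4,fy=4,interpolation=cv2.INTER_CUBIC))
"
```

```text
clk 21.95 pos [0.4406 0.0013 0.0075] tool x yaw 1.6435 F [ 0.75  0.41 -1.84] M [ 0.101  0.013 -0.003] w 0.34
rot [ 0.     -0.     -0.0003] shift [1.4912 0.0025 0.0104]
axes
 [[-0.073  0.997  0.   ]
 [ 0.997  0.073  0.   ]
 [ 0.     0.    -1.   ]]
```

View pics/top8.png

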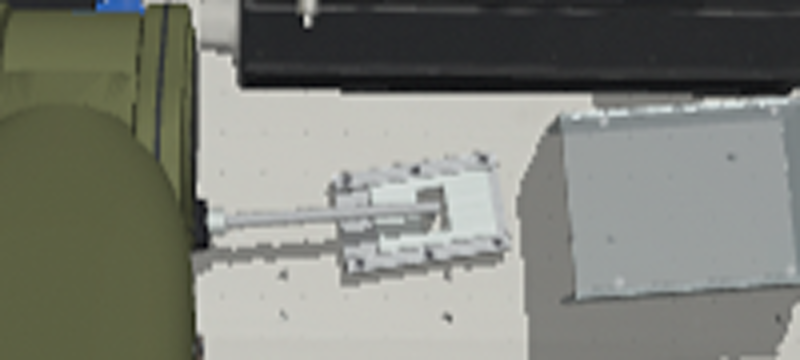

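Call:
apply_moves --increments '[0,0,0,0,0,-0.03,0,0,0,0,0,0,-0.08,0,0,0,0,0,0,-0.15,0,0,0,0,0,0,-0.25,0,0,0,0,0,0,-0.35,0,0,0,0,0.1,0,-0.4,0,0,0,0,0.25,0,-0.4,0,0,0,0,0.4,0,-0.4,0,0,0,0,0.5,0,-0.4,0,0,0,0,0.55,0,-0.4,0]'

```text
clock: 23.25
position: [0.4362, 0.0572, 0.0472]
orientation: [-2.137, -2.302, 0.001]
contact_force: [0.1, -0.0, -2.2]
grip_width: 0.337
```

```bash
python3 -c "
from h import *
plan([.43,.15,.0065],1.6445)
im,d=robot.grab_frame('top');np.save('pics/top8.npy',d)
cv2.imwrite('pics/top9.png',cv2.resize(im[220:310,240:440],None,fx=4,fy=4,interpolation=cv2.INTER_CUBIC))
"
```

```text
clk 23.25 pos [0.4362 0.0572 0.0472] tool x yaw 1.6451 F [ 0.07 -0.   -2.15] M [ 0.055  0.048 -0.009] w 0.337
rot [-0.0002  0.0001  0.0002] shift [0.9306 0.0072 0.4073]
axes
 [[-0.074  0.997 -0.001]
 [ 0.997  0.074 -0.   ]
 [-0.    -0.001 -1.   ]]
```

View pics/top9.png

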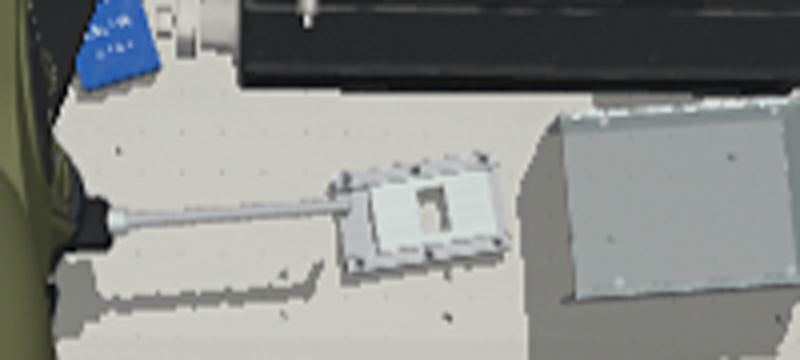

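Call:
apply_moves --increments '[0,0,0,0.06,-0.01,0,0,0,0,0,0.2,-0.04,0,0,0,0,0,0.36,-0.07,0,0,0,0,0,0.52,-0.1,0,0,0,0,0,0.68,-0.13,0.05,0,0,0,0,0.82,-0.15,0.12,0,0,0,0,0.92,-0.17,0.2,0,0,0,0,0.94,-0.17,0.27,0,0,0,0,0.94,-0.17,0.32,0,0,0,0,0.94,-0.17,0.34,0]'

```text
clock: 24.55
position: [0.4125, 0.1483, 0.013]
orientation: [-2.14, -2.3, 0.001]
contact_force: [0.7, 0.4, -0.5]
grip_width: 0.341
```

```bash
python3 -c "
from h import *
plan([.412,.15,.0065],1.6445)
"
```

```text
clk 24.55 pos [0.4125 0.1483 0.013 ] tool x yaw 1.6431 F [ 0.74  0.35 -0.51] M [0.022 0.007 0.005] w 0.341
rot [-0.0002  0.0001 -0.0004] shift [ 0.0173 -0.0041  0.0654]
axes
 [[-0.072  0.997 -0.001]
 [ 0.997  0.072 -0.   ]
 [-0.    -0.001 -1.   ]]
```

Call:
apply_moves --increments '[0,0,0,0,0,0.015,0,0,0,0,0,0,0.03,0,0,0,0,0,0,0.045,0,0,0,0,0,0,0.055,0,0,0,0,0,0,0.063,0,0,0,0,0,0,0.066,0,0,0,0,0,0,0.066,0,0,0,0,0,0,0.066,0,0,0,0,0,0,0.066,0,0,0,0,0,0,0.066,0]'

```text
clock: 25.8
position: [0.4127, 0.1488, 0.0069]
orientation: [2.139, 2.301, 0.0]
contact_force: [0.2, 0.1, -1.7]
grip_width: 0.345
```

```bash
python3 -c "
from h import *
plan([.412,.15,.0065],1.6445)
"
```

```text
clk 25.8 pos [0.4127 0.1488 0.0069] tool x yaw 1.6438 F [ 0.2   0.09 -1.71] M [ 0.035 -0.006 -0.005] w 0.345
rot [ 0.     -0.     -0.0002] shift [ 0.0126 -0.0065  0.0042]
axes
 [[-0.073  0.997  0.   ]
 [ 0.997  0.073  0.   ]
 [ 0.     0.    -1.   ]]
```

Call:
apply_moves --increments '[0,0,0,0,0,0.003,0,0,0,0,0,0,0.006,0,0,0,0,0,0,0.009,0,0,0,0,0,0,0.012,0,0,0,0,0,0,0.014,0,0,0,0,0,0,0.014,0,0,0,0,0,0,0.014,0,0,0,0,0,0,0.014,0,0,0,0,0,0,0.014,0,0,0,0,0,0,0.014,0]'

```text
clock: 27.05
position: [0.4127, 0.1488, 0.0062]
orientation: [2.139, 2.301, 0.0]
contact_force: [-2.8, -1.0, 7.4]
grip_width: 0.343
```

```bash
python3 -c "
from h import *
plan([.412,.15,.0065],1.6445)
"
```

```text
clk 27.05 pos [0.4127 0.1488 0.0062] tool x yaw 1.6438 F [-2.83 -1.05  7.41] M [-0.139  0.423 -0.02 ] w 0.343
rot [ 0.0001 -0.     -0.0002] shift [ 0.0126 -0.0064 -0.0034]
axes
 [[-0.073  0.997  0.   ]
 [ 0.997  0.073  0.   ]
 [ 0.     0.    -1.   ]]
```

Down on the table. Open part way, let it settle, then rise.

Call:
apply_moves --increments '[0,0,0,0,0,0,0.45,0,0,0,0,0,0,0.6,0,0,0,0,0,0,0.6,0,0,0,0,0,0,0.6,0,0,0,0,0,0,0.6,0,0,0,0,0,0,0.6,0,0,0,0,0,0,0.6,0,0,0,0,0,0,0.6,0,0,0,0,0,-0.03,0.6,0,0,0,0,0,-0.1,0.6]'

```text
clock: 28.3
position: [0.4125, 0.1487, 0.0157]
orientation: [-2.139, -2.301, 0.001]
contact_force: [-0.1, 0.9, 0.3]
grip_width: 0.6
```

Call:
apply_moves --increments '[0,0,0,0,0,-0.08,0.6,0,0,0,0,0,-0.18,0.6,0,0,0,0,0,-0.3,0.6,0,0,0,0,0,-0.45,0.6,0,0,0,0,0,-0.6,0.6,0,0,0,0,0,-0.75,0.6,0,0,0,0,0,-0.9,0.6,0,0,0,0,0,-1,0.6,0,0,0,0,0,-1,0.6,0,0,0,0,0,-1,0.6]'

```text
clock: 29.55
position: [0.4124, 0.1486, 0.1152]
orientation: [-2.139, -2.301, 0.001]
contact_force: [0.7, -0.2, 0.6]
grip_width: 0.598
```

Call:
apply_moves --increments '[0,0,0,0.1,0,-0.1,0.6,0,0,0,0.25,0,-0.2,0.6,0,0,0,0.4,0,-0.3,0.6,0,0,0,0.6,0,-0.4,0.6,0,0,0,0.8,0,-0.5,0.6,0,0,0,0.95,0,-0.6,0.6,0,0,0,1,0,-0.7,0.6,0,0,0,1,0,-0.7,0.6,0,0,0,1,0,-0.7,0.6,0,0,0,1,0,-0.7,0.6]'

```text
clock: 30.8
position: [0.4051, 0.2478, 0.1851]
orientation: [-2.14, -2.3, 0.002]
contact_force: [-0.2, -0.1, 0.6]
grip_width: 0.602
```

```bash
python3 -c "
from h import *
plan([.412,.15,.0065],1.6445)
im,d=robot.grab_frame('top')
cv2.imwrite('pics/top10.png',cv2.resize(im[150:330,100:480],None,fx=2.1,fy=2.1,interpolation=cv2.INTER_CUBIC))
im,d=robot.grab_frame('scene')
cv2.imwrite('pics/scene10.png',cv2.resize(im[110:360,230:400],None,fx=2.4,fy=2.4,interpolation=cv2.INTER_CUBIC))
"
```

```text
clk 30.8 pos [0.4051 0.2478 0.1851] tool x yaw 1.6429 F [-0.17 -0.11  0.63] M [-0.05  -0.04  -0.001] w 0.602
rot [-0.0003  0.0002 -0.0005] shift [-9.7910e-01 -4.0000e-04  1.7865e+00]
axes
 [[-0.072  0.997 -0.001]
 [ 0.997  0.072 -0.001]
 [-0.001 -0.001 -1.   ]]
```

View pics/top10.png

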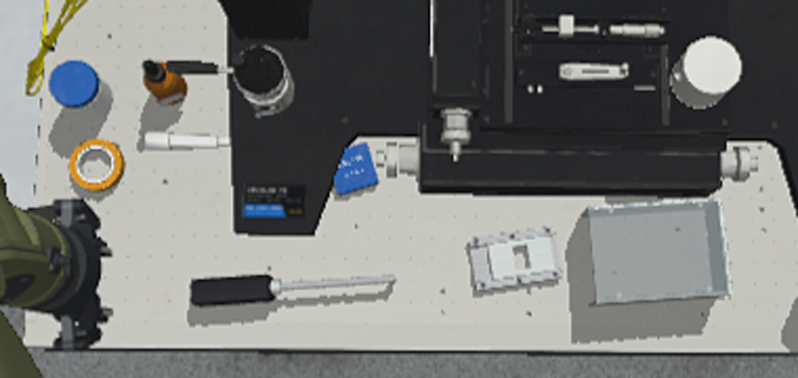

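View pics/scene10.png

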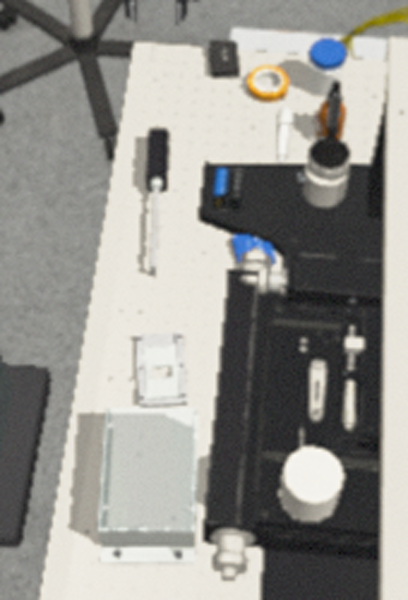

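```bash
python3 -c "
from h import *
print(robot.hand_in())"
```

```text
the job is handed in; nothing more can be done
None
```

The plate is out and lies flat on the open table. Its trailing edge is about 28 mm outside the guard's mouth. I handed the job in at about 31 s; it reported no verdict.

- **Finding the window:** I took the rod by its handle and went in under the roof. I touched the plate top lightly, about 1 N at the tip, 16 mm short of where the pictures showed the window. Then I slid inward until the contact vanished and lowered the hook to about 2–3 mm above the table without resistance.
- **Drawing and unhooking:** I drew the plate straight out about 160 mm. The largest force read at the end of a move was about 2.5 N. I then eased the hook off, lifted it clear and laid the rod down beyond the plate. Its tip is about 85 mm from the plate's near edge.
- **Last checks:** The final pictures show the plate flat and clear of the guard and the rod level on the table. The other things stand where they were, judged by eye, and the gripper is clear of everything. The plate kept its starting turn of about 5° to the guard.
- **Disagreements and slips:**
  - The rod sat about 2 mm off the nominal grip along its length; I allowed for that.
  - Setting the rod down gave a brief push on the table of about 7–9 N.
  - One move call was refused for a malformed row; nothing moved, and I sent it again corrected.
- **Limit of the force checks:** I only had force readings at the end of each call, so peaks within a call were not seen.

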